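# Raise the document camera to its second stop and hold it

## Task

Press the round telescope release button on the document camera's base all the way down, then grip the camera head by its block on top of the mast and pull it straight up, past the first stop, to the second stop where both tubes are fully out. It sinks back if let go, so finish while still gripping it and holding it fully extended. Leave the square lamp key unpressed and do not push the mug, pen pot, mouse or notepad about.

Things in the scene. Friction and masses are not known exactly. Their poses are not given: they have to be found in the camera images.
- doc_camera: Desk document camera, fixed to the desk, yaw up to 40 degrees either way: white base 120 (x) by 220 (y) by 26 mm high; origin at the centre of its underside, z up. The upright telescoping mast (30 mm outer tube, 36 mm black collar, collar top 115 mm above the desk) is at (0, +65) mm of this frame, the round button at (-30, -65) mm, the square key at (+30, -65) mm.
- camera_head: Camera head on top of the mast; origin on the mast axis under its black grip block, axes as the base's; 130 mm above the desk at the start, 240 mm at the second stop. Block 40 (x) by 34 (y) by 44 mm high; grip it from above, fingers closing along y, with about 60 N. Locked until the button is down. Weighs about 0.2 kg; springs draw it down when let go.
- grip (a point): Centre of the grip block, 26 mm above the head's origin, on the mast axis: 156 mm above the desk at the start. Axes as the head's. A white boom 24 mm wide, 4 to 18 mm above the head's origin, runs from the block to -x.
- lens (a point): Underside of the lens, 96 mm from the mast axis to -x, 124 mm above the desk at the start; its white housing at the end of the boom is 36 (x) by 30 (y) mm, up to 21 mm above the head's origin.
- button_top (a point): Middle of the top face of the round release button, 28 mm in diameter, 35 mm above the desk when up; axes as the base's. It moves straight down 7 mm and needs about 4 N; it has no return spring and stays where it is pushed.
- release_button (a joint): Travel of the round release button in m: 0 up, 0.007 fully down. From 0.005 on the mast is free.
- key_top (a point): Middle of the top face of the square lamp key, 24 by 24 mm, 35 mm above the desk, 60 mm from the round button. Sprung, 6 mm travel. To be left alone.
- lamp_key (a joint): Travel of the square lamp key in m: 0 up, 0.006 fully down.
- upper_tube (a joint): How far the thin upper tube, which carries the head, is out of the lower tube, in m: 0 in, 0.055 fully out. It comes out first; its end is the first stop. Raising it takes about 4 to 8 N.
- lower_tube (a joint): How far the lower tube is out of the fixed outer tube, in m: 0 in, 0.055 fully out. It follows after the first stop; with both at 0.055 the mast is at its second stop, the head 110 mm above its start. Raising it takes about 11 to 16 N; the second stop is rigid, so stop pulling there.
- mug: White mug, 76 mm wide, 90 mm high, handle to its +y; origin under its centre. Stands beyond the mast end of the base. Bystander.
- pen_pot: Terracotta pot with pens, 76 mm wide, 150 mm high with the pens; origin under its centre. Stands behind the mast (+x side of the base). Bystander.
- mouse: White computer mouse, 105 by 58 by 28 mm high; origin under its centre. Lies beyond the control end of the base. Bystander.
- notepad: Paper notepad 100 by 140 mm, 14 mm thick; origin under its centre. Lies in front of the base (its -x side) under the lens. Bystander.

How it is judged:
By the outcome, as a careful person would: the job done as asked, in the order asked, and still so for the second after the job is handed in, while the arm keeps its last pose, push and grip.
It also fails if it takes over 45 s, if anything falls off the work surface, if the arm or the gripper's body presses on something with over 40 N, if the wrist force passes 120 N, or if a joint passes its speed limit or range.

## Robot

A 7-joint arm with a two-finger parallel gripper is mounted at the origin on the work surface. World frame = base frame: x ahead of the robot, y to its left, z up, the work surface at z = 0. Lengths are in m, angles in rad, forces in N, time in s.
With the tool pointing down it reaches from about 0.4 to 0.85 m from the base axis. Payload 10.4 kg.
Tool frame: the origin (TCP) lies at the very end of the fingers, on their centre line; the grasp point (between the pads) lies 19 mm behind it; z points along the fingers, y is the line along which they close (so a half turn about z gives the same grasp; the last joint's range is limited). The gripper opens to 85 mm and grips with 20 to 120 N. Pads are 22 mm wide; open, the fingers measure 114 mm over their backs; the gripper's body (76 mm by 85 mm) begins 54 mm behind the grasp point. The pads swing forward as they close: fully open they stand 13 mm farther back than shut.
Start: joints at [1.245, 0.332, -0.065, 1.46, 0.022, 1.35, -0.088], TCP at [0.186, -0.597, 0.231] pointing down, gripper open.
Joint ranges: [-2.6, 2.6], [-0.5, 2.12], [-1.47, 1.34], [0.16, 2.42], [-1.27, 4.41], [0.06, 2.06], [-2.6, 2.6]. Speed limits (rad/s): [2.22, 2.22, 2.79, 2.79, 3.14, 3.14, 3.14].

## Interface

Orientations are given as a unit quaternion [x, y, z, w].
In Python, from workcell import manip gives the robot as it stands.
- The arm moves only by the tool creep_tool, called after "Call:" in YAML: its name, and indented under it one key for each argument. Schema: {"type":"object","properties":{"plan":{"type":"object","properties":{"offsets":{"type":"array","items":{"type":"array","items":{"type":"number"},"minItems":7,"maxItems":7},"minItems":1,"maxItems":20}},"additionalProperties":false,"required":["offsets"]},"force":{"type":"number"},"only":{"type":"string"},"quiet":{"type":"boolean"},"lines":{"type":"string"}},"required":["plan"],"additionalProperties":false}. plan is an object whose key "offsets" holds a list of rows, 1 to 20 of them, each of 7 numbers: a rotation vector rx, ry, rz in normalised numbers (1 is 2 pi rad), then dx, dy, dz in fractions of the full range, 1 being 600 mm, then the opening from 0.0 (shut) to 1.0 (fully open); each row is the pose to reach, as a shift and turn from the pose commanded when the call began, along the tool's axes at that moment; what a row does not reach only later rows make up. A row lasts 1/8 s, in which the tool goes at most 0.0625 m and 0.188 rad, less where a joint would pass 70% of its speed; a pose out of reach is approached as far as the arm can. The fingers move at their own pace and stop on an object; force is the grip in N (left out, the last holds). Time passes only in rows, so rows that do not move let the fingers close. The tool returns the time, the measured TCP pose, the force, the opening and the grip force at its end. only (a regular expression) keeps the lines of the reply that match it, lines (a string "A,B") keeps lines A to B, and quiet returns only ok. No shift or turn number may pass 1 either way. Input that does not fit is refused with a message, and nothing moves.
- manip.get_obs(): the state, without advancing time (a new reading comes with each control period).
- manip.camera(name): name is "side" or "top" or "wrist"; returns the picture (384x512x3 uint8, blue, green, red); there is no depth.
- manip.calibration(name): a dict with "fx", "fy", "cx", "cy" (pixels), "world_from_camera" (4x4, takes a point from camera to world coordinates); the wrist camera has in their place "tool_from_camera" (4x4, takes a point from camera to tool coordinates, whose origin is the TCP and whose axes are the flange's). Camera axes: x right, y up, looking along -z (the intrinsics and any distortion apply to the point x, -y, -z); pixel columns grow to the right and rows downward; lengths in m; the calibration is good to about 2 mm. The wrist camera is an equidistant fisheye: a pixel r from the principal point sees the ray r / f radians off the axis. A picture is of the moment at which its call begins: read the wrist's pose just before it. calibration takes no time and is no camera call.
- manip.hand_in(): hands the job in; it is judged then, once.
Trained networks look in the newest picture that a camera, given by its name, has taken for a name from the list of things; names that differ only in an ending like _2 or _b are one class to them, and where a whole thing is asked for, a point or a joint stands for the part that bears it (a point fixed in the world has none). Each returns a list of dicts, best first, with "confidence" (0 to 1); they miss things now and then, are a little off and sometimes report something else, mostly with a low value. They report only what shows in the picture. A call takes as long as a camera call.
- manip.outline_of(camera, thing): "mask" (384x512 bool, what is visible of it) and "bbox" ([left, top, right, bottom] in pixels, round what is visible of it).
The state is a dict: "clock": time; "joint_pos": joint angles; "joint_velocities": joint speeds; "tau": joint torques, N m; "position": TCP position; "ee_rot": TCP orientation; "ft_force": force on the tool from outside, world axes, zero at the start; "torque": the same for the moment, N m; "grip_width": opening from 0.0 (shut) to 1.0 (fully open); "grasp_force": force on a finger pad.
Only numpy, scipy, OpenCV 4.12 (cv2) and the standard library are available. Lean on these libraries where they do the work, as an engineer would, in place of code of your own. Each camera call takes 0.05 s, during which the arm holds its last target. There are 200 camera calls.

## Working session

There is one attempt and no reset: what is moved stays moved. The work goes in short steps, Python scripts to look and compute and a tool call to move; the robot and the scene stay as the last step left them, time stands still between calls to the robot, and variables do not carry over. Pictures are saved under pics/ and viewed, at most 10 in all, crops included, and the job is handed in when it is done.

```bash
mkdir -p pics
```

Create h.py:
```python
import numpy as np, cv2
from workcell import manip
def ray(cam,u,v):
    c=manip.calibration(cam);T=np.array(c["world_from_camera"])
    d=np.array([(u-c["cx"])/c["fx"],-(v-c["cy"])/c["fy"],-1.])
    return T[:3,3],T[:3,:3]@d
def onz(cam,u,v,z):
    o,d=ray(cam,u,v);return o+d*(z-o[2])/d[2]
```

Run:
```python
from h import *
o=manip.get_obs();print(o["clock"],o["position"],o["ee_rot"],o["grip_width"])
for c in("top","side"):
    im=manip.camera(c);cv2.imwrite(f"pics/{c}0.png",im)
    k=manip.calibration(c);print(c,{a:(np.round(b,3).tolist()) for a,b in k.items()})
    for t in("button_top","key_top","doc_camera","camera_head","mug","pen_pot","mouse","notepad"):
        for r in manip.outline_of(c,t)[:1]:
            ys,xs=np.nonzero(r["mask"]);print(t,round(r["confidence"],2),r["bbox"],xs.mean().round(1),ys.mean().round(1),len(xs))
```

```text
0.0 [ 0.18626017 -0.59619399  0.23051097] [ 9.88560133e-01  1.50825518e-01 -1.28244879e-04 -7.13904209e-04] 1.0025857862661967
top {'fx': 398.069, 'fy': 398.069, 'cx': 255.744, 'cy': 187.824, 'world_from_camera': [[0.026, 0.994, -0.11, 0.482], [-1.0, 0.027, 0.006, 0.056], [0.009, 0.11, 0.994, 0.92], [0.0, 0.0, 0.0, 1.0]]}
button_top 0.45 [269.9, 238.4, 283.5, 247.5] 275.3 241.4 119
doc_camera 0.83 [195.9, 183.8, 305.1, 269.1] 247.4 223.6 5726
camera_head 0.81 [196.8, 197.3, 229.3, 267.6] 212.0 231.5 1070
mug 0.83 [137.2, 179.7, 185.9, 219.7] 157.7 198.5 1392
pen_pot 0.84 [198.2, 126.9, 233.0, 169.1] 213.5 147.7 1195
mouse 0.67 [322.7, 223.8, 362.3, 272.7] 344.3 248.0 1191
notepad 0.84 [169.7, 255.9, 238.8, 308.3] 203.7 283.5 2756
side {'fx': 347.684, 'fy': 347.684, 'cx': 255.519, 'cy': 196.405, 'world_from_camera': [[-0.911, 0.185, -0.37, 0.309], [-0.413, -0.451, 0.791, 0.606], [-0.02, 0.873, 0.487, 0.486], [0.0, 0.0, 0.0, 1.0]]}
key_top 0.48 [225.1, 197.9, 329.9, 306.0] 276.2 253.6 5420
doc_camera 0.96 [225.0, 199.1, 329.8, 301.3] 275.9 253.9 5446
camera_head 0.92 [246.7, 200.2, 320.5, 256.2] 280.7 225.8 1504
mug 0.8 [186.1, 274.5, 252.4, 347.6] 214.9 308.2 3308
pen_pot 0.6 [176.4, 198.9, 215.6, 279.3] 194.8 245.6 2083
mouse 0.58 [311.3, 201.0, 352.6, 229.8] 332.1 214.3 782
notepad 0.56 [288.9, 279.8, 375.7, 360.3] 334.8 318.6 4048
```

View pics/top0.png

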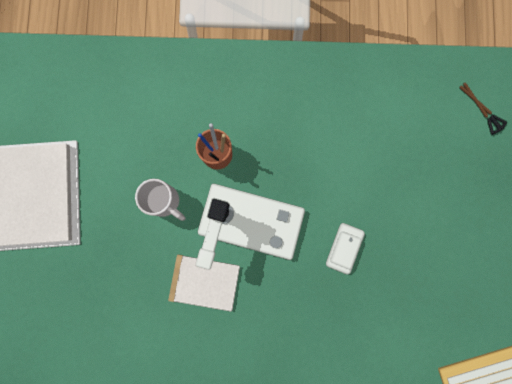

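View pics/side0.png

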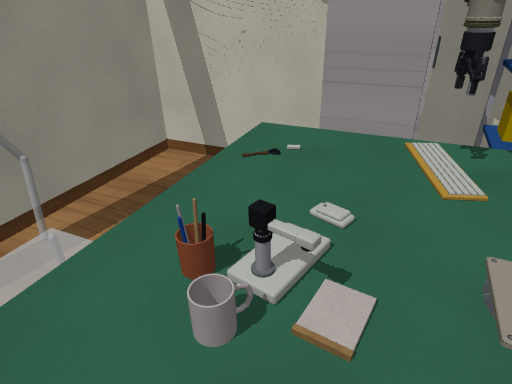

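The top picture shows the base with the mast end at left. The grip block is at (218,210), the round button at (276,242) and the square key at (283,216). The lens boom runs down to (205,259). The side picture agrees, with the mug and pot beside the mast.

Run:
```python
from h import *
from scipy.optimize import least_squares
im=cv2.imread("pics/top0.png");cv2.imwrite("pics/crop.png",cv2.resize(im[170:280,180:320],None,fx=5.5,fy=5.5,interpolation=cv2.INTER_CUBIC))
g=cv2.cvtColor(im,cv2.COLOR_BGR2GRAY)
def blob(u,v,lo,hi,r=13):
    m=np.zeros_like(g);m[v-r:v+r,u-r:u+r]=cv2.inRange(g,lo,hi)[v-r:v+r,u-r:u+r]
    n,l=cv2.connectedComponents(m);k=l[v,u];ys,xs=np.nonzero(l==k);print(u,v,k,g[v,u],len(xs),xs.min(),xs.max(),ys.min(),ys.max());return xs.mean(),ys.mean()
b=blob(276,242,g[242,276]-14,g[242,276]+14);k=blob(283,216,g[216,283]-14,g[216,283]+14);h=blob(219,210,0,45)
B=onz("top",*b,.035);K=onz("top",*k,.035);H=onz("top",*h,.168)
print(b,k,h,B,K,H,np.linalg.norm(B-K),np.linalg.norm((B-H)[:2]),"want .060 .1334")
L=np.array([[-.03,-.065],[.03,-.065],[0,.065]]);P=np.array([B,K,H])[:,:2]
f=lambda p:(p[:2]+L@np.array([[np.cos(p[2]),-np.sin(p[2])],[np.sin(p[2]),np.cos(p[2])]]).T-P).ravel()
s=least_squares(f,[.5,.05,-.2]);print(s.x,s.fun)
# side check of block
r=manip.outline_of("side","camera_head")[0] if 0 else None
c=manip.calibration("side");T=np.linalg.inv(np.array(c["world_from_camera"]))
def proj(p):
    q=T[:3,:3]@p+T[:3,3];return c["cx"]+c["fx"]*q[0]/-q[2],c["cy"]-c["fy"]*q[1]/-q[2]
x,y,a=s.x;m=np.array([x,y])+[-.065*np.sin(a),.065*np.cos(a)]
print("grip side px",proj(np.array([*m,.156])))
```

```text
Traceback (most recent call last):
cv2.error: OpenCV(4.12.0) :-1: error: (-5:Bad argument) in function 'inRange'
> Overload resolution failed:
>  - lowerb is not a numpy array, neither a scalar
>  - Expected Ptr<cv::UMat> for argument 'lowerb'
```

View pics/crop.png

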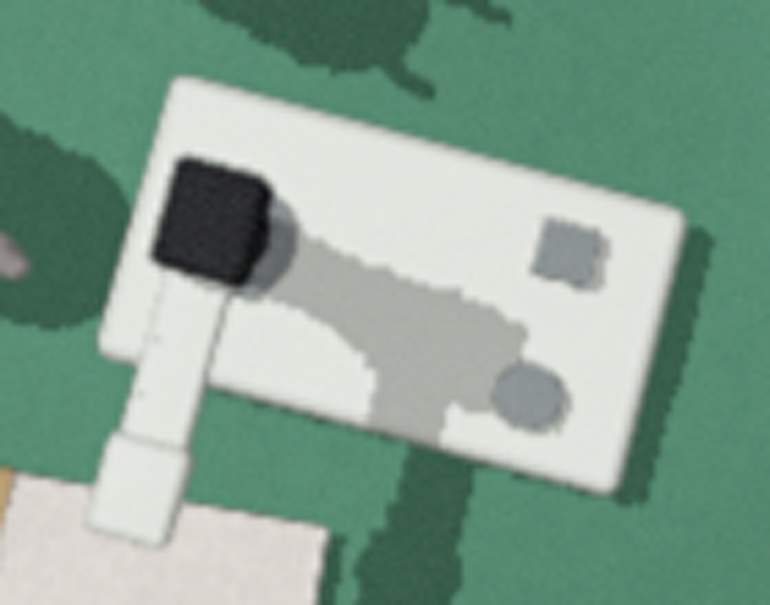

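The crop shows the button at crop (531,397), the key at (567,252) and the block top at about (211,220). The base corners are (178,76), (686,212), (613,494) and (102,352).

Run:
```python
from h import *
from scipy.optimize import least_squares
px=[(531,397,.035,-.03,-.065),(567,252,.035,.03,-.065),(208,220,.174,0,.065),(178,76,.026,.06,.11),(686,212,.026,.06,-.11),(613,494,.026,-.06,-.11),(102,352,.026,-.06,.11)]
P=np.array([onz("top",(u+.5)/5.5-.5+180,(v+.5)/5.5-.5+170,z)[:2] for u,v,z,_,_ in px]);L=np.array([q[3:] for q in px])
R=lambda a:np.array([[np.cos(a),-np.sin(a)],[np.sin(a),np.cos(a)]])
s=least_squares(lambda p:(p[:2]+L@R(p[2]).T-P).ravel(),[.5,.05,-.2]);x,y,a=s.x
print(s.x,np.round(s.fun.reshape(-1,2),4))
W=s.x[:2]+L[:3]@R(a).T;print("button,key,mast",W, P[:3])
c=manip.calibration("side");T=np.linalg.inv(np.array(c["world_from_camera"]))
for p in([*W[2],.156],[*W[0],.035]):
    q=T[:3,:3]@p+T[:3,3];print("side px",c["cx"]-c["fx"]*q[0]/q[2],c["cy"]+c["fy"]*q[1]/q[2])
o=manip.get_obs();from scipy.spatial.transform import Rotation as Ro
M=Ro.from_quat(o["ee_rot"]).as_matrix();print(M.round(4))
for n,w,z in(("btn",W[0],.075),("grip",W[2],.26)):
    print(n,M.T@(np.array([*w,z])-o["position"]))
ty=M[:2,1];print("tool y az",np.degrees(np.arctan2(ty[1],ty[0])),"base y az",np.degrees(a)+90)
```

```text
[ 0.50676755  0.05928954 -0.23785526] [[ 0.0001  0.0001]
 [ 0.     -0.0007]
 [-0.0001 -0.0002]
 [ 0.0021  0.0018]
 [ 0.0006 -0.0024]
 [-0.0015 -0.0022]
 [-0.0011  0.0036]]
button,key,mast [[ 0.46229696  0.00318815]
 [ 0.52060769 -0.01094898]
 [ 0.52208277  0.1224595 ]] [[ 0.46217853  0.00307747]
 [ 0.5205815  -0.01026241]
 [ 0.52221238  0.12265536]]
side px 262.54703659138374 213.65347745416472
side px 310.2918712458101 239.69536286051795
[[ 9.545e-01  2.982e-01  1.000e-04]
 [ 2.982e-01 -9.545e-01 -1.000e-04]
 [ 0.000e+00  1.000e-04 -1.000e+00]]
btn [ 0.44216968 -0.49020636  0.15632103]
grip [ 0.53481236 -0.58620259 -0.02868453]
tool y az -72.64871098585417 base y az 76.37189737480328
```

The manual's scale: shifts go in shares of 600 mm and turns go in shares of 2 pi rad. Converting my numbers, -0.49 m / 0.6 = -0.8167, 0.442 m / 0.6 = 0.7367, 0.541 rad / 6.2832 = 0.0861.

Call:
creep_tool:
  plan: {"offsets": [[0, 0, 0.0861, 0.5667, -0.34, 0, 0], [0, 0, 0.0861, 0.5667, -0.34, 0, 0], [0, 0, 0.0861, 0.5667, -0.34, 0, 0], [0, 0, 0.0861, 0.5667, -0.34, 0, 0], [0, 0, 0.0861, 0.5667, -0.34, 0, 0], [0, 0, 0.0861, 0.5667, -0.34, 0, 0], [0, 0, 0.0861, 0.5667, -0.34, 0, 0], [0, 0, 0.0861, 0.7367, -0.8167, 0.1667, 0], [0, 0, 0.0861, 0.7367, -0.8167, 0.1667, 0], [0, 0, 0.0861, 0.7367, -0.8167, 0.1667, 0], [0, 0, 0.0861, 0.7367, -0.8167, 0.1667, 0], [0, 0, 0.0861, 0.7367, -0.8167, 0.1667, 0], [0, 0, 0.0861, 0.7367, -0.8167, 0.26, 0], [0, 0, 0.0861, 0.7367, -0.8167, 0.26, 0], [0, 0, 0.0861, 0.7367, -0.8167, 0.26, 0], [0, 0, 0.0861, 0.7367, -0.8167, 0.26, 0]]}

```text
clock: 2.9
position: [0.4636, 0.0019, 0.0773]
ee_rot: [0.993, -0.12, 0.002, 0.0]
ft_force: [0.3, -0.0, 1.2]
grip_width: -0.003
grasp_force: 0.0
```

Run:
```python
from h import *
from scipy.spatial.transform import Rotation as Ro
o=manip.get_obs();print(o["clock"],o["position"],Ro.from_quat(o["ee_rot"]).as_matrix().round(3),o["ft_force"],o["grip_width"],o["joint_pos"])
im=manip.camera("side");cv2.imwrite("pics/s1.png",cv2.resize(im[150:330,170:400],None,fx=3,fy=3))
```

```text
2.9 [0.46360803 0.00194691 0.07732271] [[ 0.971 -0.238  0.003]
 [-0.238 -0.971 -0.001]
 [ 0.003 -0.    -1.   ]] [ 0.3072561  -0.01056003  1.1715693 ] -0.0025851156565793506 [ 0.41018644  0.17489948 -0.5459915   2.02549043  0.11126989  0.96609097
 -2.00302241]
```

View pics/s1.png

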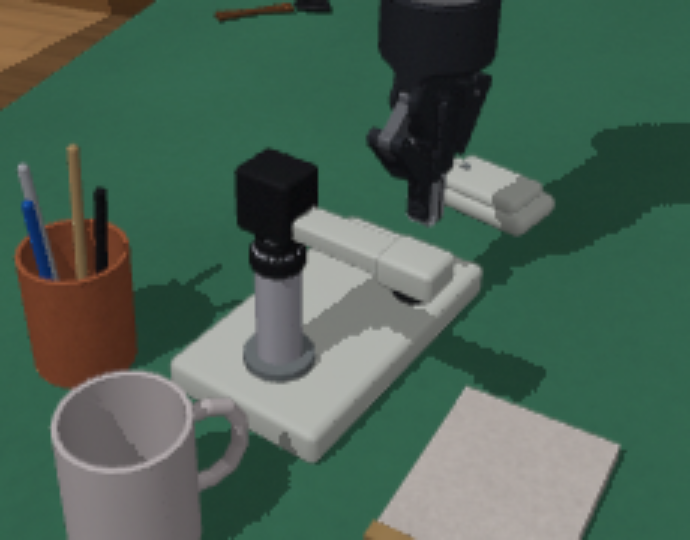

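The closed fingers are above the button, with the tip at crop (427,215), clear of the head.

In the tool's units: 0.047 m / 0.6 = 0.0783, 0.044 m / 0.6 = 0.0733.

Call:
creep_tool:
  plan: {"offsets": [[0, 0, 0, 0, 0, 0.05, 0], [0, 0, 0, 0, 0, 0.0633, 0], [0, 0, 0, 0, 0, 0.0683, 0], [0, 0, 0, 0, 0, 0.0733, 0], [0, 0, 0, 0, 0, 0.0783, 0], [0, 0, 0, 0, 0, 0.0783, 0]]}

```text
clock: 3.7
position: [0.4625, 0.0029, 0.0285]
ee_rot: [0.993, -0.119, 0.0, -0.0]
ft_force: [0.0, 0.1, 0.3]
grip_width: -0.002
grasp_force: 0.0
```

In the tool's units: 0.002 m / 0.6 = 0.0033, 0.001 m / 0.6 = 0.0017.

Call:
creep_tool:
  plan: {"offsets": [[0, 0, 0, 0, 0, 0.0017, 0], [0, 0, 0, 0, 0, 0.0033, 0], [0, 0, 0, 0, 0, 0.0033, 0]]}

```text
clock: 4.08
position: [0.4627, 0.003, 0.0279]
ee_rot: [0.993, -0.119, 0.0, 0.0]
ft_force: [-9.4, -0.1, 23.4]
grip_width: -0.0
grasp_force: 12.5
```

In the tool's units: -0.21 m / 0.6 = -0.35, -0.13 m / 0.6 = -0.2167.

Call:
creep_tool:
  plan: {"offsets": [[0, 0, 0, 0, 0, -0.0833, 0], [0, 0, 0, 0, 0, -0.1833, 0], [0, 0, 0, 0, 0, -0.2833, 1], [0, 0, 0, 0, 0, -0.35, 1], [0, 0, 0, 0.05, -0.2167, -0.35, 1], [0, 0, 0, 0.05, -0.2167, -0.35, 1], [0, 0, 0, 0.05, -0.2167, -0.35, 1], [0, 0, 0, 0.05, -0.2167, -0.35, 1], [0, 0, 0, 0.05, -0.2167, -0.35, 1], [0, 0, 0, 0.05, -0.2167, -0.35, 1], [0, 0, 0, 0.05, -0.2167, -0.35, 1]]}
  force: 60

```text
clock: 5.45
position: [0.522, 0.1214, 0.2365]
ee_rot: [0.993, -0.119, 0.0, 0.0]
ft_force: [-0.6, -0.6, 0.0]
grip_width: 1.0
grasp_force: 0.0
```

Run:
```python
from h import *
from scipy.spatial.transform import Rotation as Ro
o=manip.get_obs();p=o["position"];M=Ro.from_quat(o["ee_rot"]).as_matrix()
print(p,o["joint_pos"],o["ft_force"],o["grip_width"]);print("to grip tool",M.T@(np.array([.5221,.1225,.137])-p))
im=manip.camera("side");t=manip.camera("wrist")
cv2.imwrite("pics/s2.png",np.hstack([cv2.resize(im[130:330,170:380],(400,384)),cv2.resize(t,(400,384))]))
```

```text
[0.52199759 0.12137774 0.23651345] [ 0.28381087  0.19157414 -0.67060707  1.66109989  0.12280994  1.33112575
 -2.21728409] [-0.64101435 -0.60989824  0.01882441] 0.9996662942847195
to grip tool [-0.00023121 -0.00115115  0.09951291]
```

View pics/s2.png

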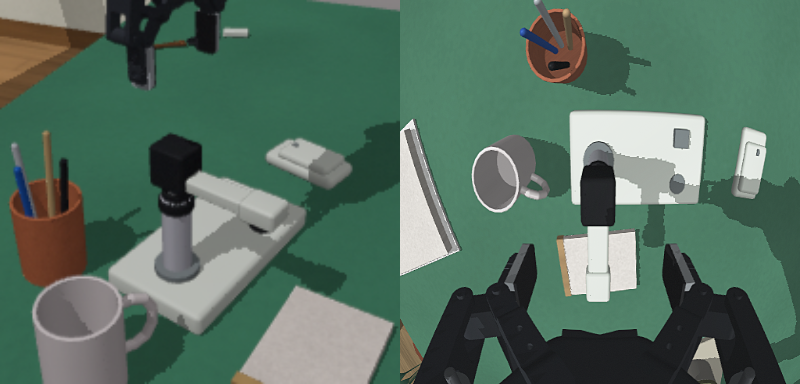

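The wrist view shows the block (about (598,190)) centred between the open fingers and aligned with them. The side view agrees.

Call:
creep_tool:
  plan: {"offsets": [[0, 0, 0, 0, -0.0017, 0.0667, 1], [0, 0, 0, 0, -0.0017, 0.1333, 1], [0, 0, 0, 0, -0.0017, 0.17, 1], [0, 0, 0, 0, -0.0017, 0.17, 1], [0, 0, 0, 0, -0.0017, 0.17, 1], [0, 0, 0, 0, -0.0017, 0.17, 0], [0, 0, 0, 0, -0.0017, 0.17, 0], [0, 0, 0, 0, -0.0017, 0.17, 0], [0, 0, 0, 0, -0.0017, 0.17, 0], [0, 0, 0, 0, -0.0017, 0.17, 0], [0, 0, 0, 0, -0.0017, 0.17, 0], [0, 0, 0, 0, -0.0017, 0.17, 0]]}
  force: 60

```text
clock: 7.05
position: [0.5225, 0.1232, 0.1348]
ee_rot: [0.993, -0.119, 0.0, 0.0]
ft_force: [-1.0, -0.2, 5.8]
grip_width: 0.389
grasp_force: 61.2
```

```bash
python3 -c "
from h import *
o=manip.get_obs();print(o['ft_force'],o['torque'],o['position'],o['joint_pos'])"
```

```text
[-1.04329798 -0.17930869  5.7874004 ] [-0.18087481  0.32431809 -0.10505254] [0.52249154 0.12316969 0.13477054] [ 0.25815087  0.28398479 -0.6590697   1.78697378  0.19087465  1.13430055
 -2.27172681]
```

In the tool's units: -0.02 m / 0.6 = -0.0333, -0.01 m / 0.6 = -0.0167.

Call:
creep_tool:
  plan: {"offsets": [[0, 0, 0, 0, 0, -0.0083, 0], [0, 0, 0, 0, 0, -0.0167, 0], [0, 0, 0, 0, 0, -0.0333, 0], [0, 0, 0, 0, 0, -0.0333, 0]]}

```text
clock: 7.55
position: [0.5223, 0.1231, 0.155]
ee_rot: [0.993, -0.119, 0.0, 0.0]
ft_force: [2.6, 0.7, -4.7]
grip_width: 0.385
grasp_force: 60.5
```

Free and rising at about 5 N. Continue to near the second stop.

In the tool's units: -0.084 m / 0.6 = -0.14, -0.08 m / 0.6 = -0.1333.

Call:
creep_tool:
  plan: {"offsets": [[0, 0, 0, 0, 0, -0.0167, 0], [0, 0, 0, 0, 0, -0.0333, 0], [0, 0, 0, 0, 0, -0.05, 0], [0, 0, 0, 0, 0, -0.06, 0], [0, 0, 0, 0, 0, -0.07, 0], [0, 0, 0, 0, 0, -0.0833, 0], [0, 0, 0, 0, 0, -0.1, 0], [0, 0, 0, 0, 0, -0.1167, 0], [0, 0, 0, 0, 0, -0.1333, 0], [0, 0, 0, 0, 0, -0.14, 0], [0, 0, 0, 0, 0, -0.14, 0]]}

```text
clock: 8.93
position: [0.5221, 0.1231, 0.2379]
ee_rot: [0.993, -0.119, -0.0, 0.0]
ft_force: [4.9, 0.8, -12.9]
grip_width: 0.391
grasp_force: 61.0
```

In the tool's units: -0.006 m / 0.6 = -0.01, -0.004 m / 0.6 = -0.0067.

Call:
creep_tool:
  plan: {"offsets": [[0, 0, 0, 0, 0, -0.0033, 0], [0, 0, 0, 0, 0, -0.0067, 0], [0, 0, 0, 0, 0, -0.01, 0], [0, 0, 0, 0, 0, -0.01, 0]]}

```text
clock: 9.43
position: [0.5221, 0.1231, 0.2443]
ee_rot: [0.993, -0.119, -0.0, 0.0]
ft_force: [3.9, 1.1, -14.1]
grip_width: 0.388
grasp_force: 61.0
```

Call:
creep_tool:
  plan: {"offsets": [[0, 0, 0, 0, 0, -0.0017, 0], [0, 0, 0, 0, 0, -0.0017, 0]]}

```text
clock: 9.68
position: [0.5221, 0.1231, 0.2451]
ee_rot: [0.993, -0.119, -0.0, 0.0]
ft_force: [3.7, 0.8, -15.5]
grip_width: 0.39
grasp_force: 61.7
```

In the tool's units: -0.001 m / 0.6 = -0.0017.

Call:
creep_tool:
  plan: {"offsets": [[0, 0, 0, 0, 0, -0.0017, 0], [0, 0, 0, 0, 0, -0.0017, 0]]}

```text
clock: 9.93
position: [0.5219, 0.1231, 0.2452]
ee_rot: [0.993, -0.119, -0.001, 0.0]
ft_force: [6.3, 1.5, -22.9]
grip_width: 0.393
grasp_force: 62.5
```

Run:
```python
from h import *
cs=manip.camera("side");t=manip.camera("top")
cv2.imwrite("pics/s3.png",np.hstack([cv2.resize(cs[100:330,170:380],(400,438)),cv2.resize(t[120:320,130:380],(400,438))]))
```

```text
(no output)
```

View pics/s3.png

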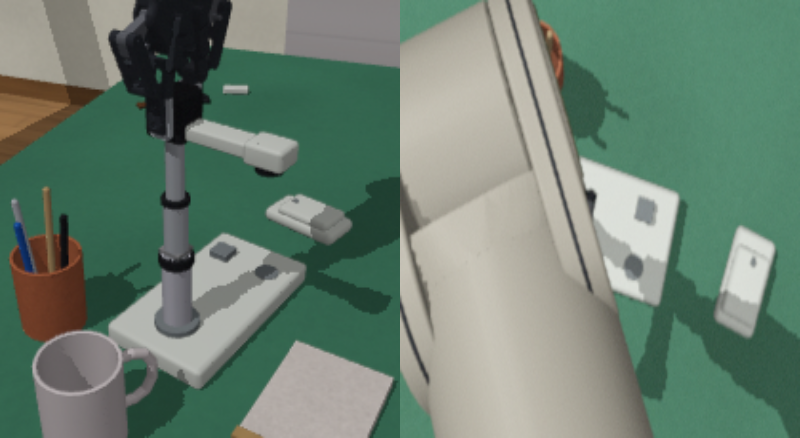

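The side view shows both tubes out, the head gripped at (180,115), the button down and the bystanders in place. The force rose to 23 N with no further movement, so the mast is at the second stop.

Call:
creep_tool:
  plan: {"offsets": [[0, 0, 0, 0, 0, 0, 0], [0, 0, 0, 0, 0, 0, 0], [0, 0, 0, 0, 0, 0, 0], [0, 0, 0, 0, 0, 0, 0]]}

```text
clock: 10.52
position: [0.5219, 0.1231, 0.2452]
ee_rot: [0.993, -0.119, -0.001, 0.0]
ft_force: [5.9, 2.2, -23.0]
grip_width: 0.39
grasp_force: 62.5
```

```bash
python3 -c "
from workcell import manip
print(manip.hand_in())"
```

```text
the job is handed in; nothing more can be done
None
```

I pressed the release button fully down, then pulled the camera head up 110 mm to its second stop. The job was handed in at 10.5 s with the head still gripped at about 62 N and held there. The lamp key was not touched, and no bystanders appear moved.

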